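# Open the child-resistant tub and put the cleaner block away

## Robot

A 6-joint arm with a two-finger parallel gripper is mounted at the origin on the work surface. World frame = base frame: x ahead of the robot, y to its left, z up, the work surface at z = 0. Lengths are in m, angles in rad, forces in N, time in s.
With the tool pointing down it reaches from about 0.35 to 0.925 m from the base axis. Payload 6.4 kg.
Tool frame: the origin (TCP) lies on the centre line of the jaws, within the pads' length; the fingertips stand 25 mm ahead of it and the grasp point (between the pads) lies 6 mm ahead of it (manip.tip_reach is the z of the fingertips in the tool frame, in m); z points along the fingers, y is the line along which they close (so a half turn about z gives the same grasp; the last joint's range is limited). The gripper opens to 85 mm and grips with 20 to 120 N. Pads are 22 mm wide; open, the fingers measure 114 mm over their backs; the gripper's body (76 mm by 85 mm) begins 54 mm behind the grasp point. The pads swing forward as they close: fully open they stand 13 mm farther back than shut.
Start: joints at [0.954, 0.245, 1.558, -0, 1.339, -0.174], TCP at [0.279, 0.587, 0.256] pointing down, gripper open.
Joint ranges: [-3.13, 3.13], [-1.02, 2.26], [0.13, 2.54], [-0.95, 4.09], [0.21, 2.88], [-2.74, 2.74]. Speed limits (rad/s): [2.57, 2.57, 3.14, 3.14, 3.14, 3.14].

## Interface

Orientations are given as a 3x3 rotation matrix whose columns are the frame's x, y, z axes.
In Python, from rig import monitor, eyes, manip gives the robot as it stands.
- The arm moves only by the shell command python3 -m crank 'ROWS'. ROWS is a JSON object of lists of equal length, an entry for each row: "claw": the finger opening in mm, from 0 to 85.4; "dp": the shift along the tool's x, y, z in mm, a list of three; "yaw": the turn about the tool's z in degrees. In form: {"claw": [claw, ...], "dp": [[x, y, z], ...], "yaw": [yaw, ...]}. A call has 1 to 12 rows; each row is the pose to reach, as a shift and turn from the pose commanded when the call began, along the tool's axes at that moment; what a row does not reach only later rows make up. A row lasts 1/10 s, in which the tool goes at most 50 mm and 8.59 degrees, less where a joint would pass 70% of its speed; a pose out of reach is approached as far as the arm can. A call with a gripper value outside its range is refused whole. The fingers move at their own pace and stop on an object; the grip force is fixed at half the most. Time passes only in rows, so rows that repeat a pose let the fingers close. It gives the time, the measured TCP pose, the force, the opening and the grip force at its end, in the units of the state.
- monitor.state(): the state, without advancing time (a new reading comes with each control period).
- eyes.camera(name): name is "scene" or "top" or "wrist"; returns a dict with "img" (384x512x3 uint8, blue, green, red), "range_z" (384x512 float32, m along the optical axis (not along the pixel's ray), 0 where there is no reading), "vertical_fov" (degrees; the focal length in pixels is half the picture's height over the tangent of half this angle, whatever the lens; pixels are square), "cx", "cy" (the principal point, pixels), "origin" and "attitude" of the camera in the world. Camera axes: x right, y down, z forward; pixel columns grow to the right and rows downward; lengths in m; the calibration is good to about 2 mm. A picture is of the moment at which its call begins.
- manip.close_job(): hands the job in; it is judged then, once.
The state is a dict: "time": time; "joint_pos": joint angles; "joint_velocities": joint speeds; "tau": joint torques, N m; "tool_pos": TCP position; "orientation": TCP orientation; "force": force on the tool from outside, world axes, zero at the start; "moment": the same for the moment, N m; "grip_width": finger opening in m; "gripper_force": force on a finger pad.
Only numpy, scipy, OpenCV 4.12 (cv2) and the standard library are available. Lean on these libraries where they do the work, as an engineer would, in place of code of your own. Each camera call takes 0.05 s, during which the arm holds its last target. There are 200 camera calls.

## Task

Open the grey tub: press its white child-resistant cap hard down and, keeping it down, turn it counter-clockwise until it is free, then swing the lid aside right round off the mouth. Then take the pale cleaner block from the green soap holder and lay it flat on the floor inside the tub, lowering it in rather than dropping it from above the rim; leave the lid swung open, the soap holder about where it is, and do not knock over or shove the other things on the ledge.

Things in the scene. Friction and masses are not known exactly. Their poses are not given: they have to be found in the camera images.
- tub: squat round grey tub, fixed to the ledge: outer diameter 114 mm, inner 104 mm, raised inner floor 30 mm above its origin, rim 75 mm. Origin: centre of its underside, z up. Its front is -x; the lid's pivot post stands behind (x = +66 mm). A white lid plate, 112 mm across, 77 to 85 mm above the ledge, covers the mouth and carries the cap in its middle, over the origin
- tub_keeper (a point): grey visor-shaped keeper over the cap's nose, fixed to the tub: this point lies on its top, 115 mm above the ledge, 58 mm from the tub's axis, 50 deg round from -x towards +y. Seen from the tub's axis it reaches from 67 deg to 16 deg from -x (towards +y), 46 to 72 mm out. Axes as the tub's
- lid (a joint): level swing of the lid plate with its cap about the pivot post, rad: 0 = shut, grows counter-clockwise seen from above to 2.0 (stop): the cap moves off towards the tub's -y side. Slight friction (0.05 N m), stays where it is left. Locked until the cap is turned open; then push the cap's side, from the tub's +y side, to swing it
- tub_pivot (a point): the lid's upright pivot axis, 66 mm behind (+x) the tub's axis and the shut cap's, 77 mm above the ledge (axes as the tub's)
- press (a joint): how far the cap is pressed down, m: 0 = up, 0.008 = fully down. A spring pushes it up: 6 N at 0, 16 N at 8 mm; it pops up again when let go
- cap (a joint): turn of the cap, rad, 0 = locked; grows counter-clockwise seen from above to 1.48 (stop). Apart from 3 deg of play it turns only while pressed down 6 mm or more (about 14 N), and must be kept down for the first 0.75 rad, until the nose is out of the keeper; past 1.0 rad its hook also lets the lid swing. Stays where it is left (friction 0.03 N m)
- cap_top (a point): centre of the flat top (deck) of the white child-resistant cap, on its turning axis, 114 mm above the ledge when up. The cap: a disc 76 mm across, side 96 to 114 mm above the ledge. Its axes turn with it: x lies 50 deg clockwise of the tub's x when locked. Along x over the middle of the deck runs an upright bar, 66 mm long, 10 mm thick, 12 mm high: press on the deck beside it and push it round
- cap_nose (a point): tip of the cap's locking nose, 12 mm wide, 7 mm high, that sticks out of the cap's side on its -x side to 63 mm from the axis, 102 mm above the ledge when up; from its tip a hook hangs down outside the tub's rim to 70 mm above the ledge. When locked the nose lies in the keeper, 50 deg round from the tub's -x towards its +y. Axes as the cap's
- block: off-white block of toilet cleaner lying on the soap holder: 70 mm (its x) x 45 mm (its y) x 28 mm high, 0.15 kg or so. Origin: centre of its underside, z up
- block_center (a point): centre of the cleaner block
- tumbler: open steel tumbler, 72 mm wide, 100 mm high, empty. Origin: centre of its underside, z up
- vial: small amber glass bottle with a black cap, 48 mm wide, 125 mm high. Origin: centre of its underside, z up
- comb: wooden hair comb lying flat, 170 mm long (its y), 42 mm wide, 8 mm thick. Origin: centre of its underside, z up
- mug: white mug with two toothbrushes standing in it, 76 mm wide, 90 mm high (brushes to 180 mm). Origin: centre of its underside, z up
- scrubber: wooden scrubbing brush lying bristles down, 120 mm (its y) x 50 mm x 30 mm high. Origin: centre of its underside, z up
- dish: shallow steel bowl, 120 mm wide, 40 mm high. Origin: centre of its underside, z up
- holder: green hard silicone soap holder: slab 130 mm (its x) x 90 mm (its y), loose, ribbed top 20 mm above the ledge, low lips to 26 mm at its two x ends only; carries the cleaner block. It and the tumbler may stand in each other's place. Origin: centre of its underside, z up
Mind the look-alikes: they are no part of the job. Leave any black or pink look-alike of the block alone.

How it is judged:
By the outcome, as a careful person would: the job done as asked, in the order asked, and still so for the second after the job is handed in, with the robot touching nothing.
It also fails if it takes over 67 s, if anything falls off the work surface, if the arm or the gripper's body presses on something with over 40 N, if the wrist force passes 120 N, or if a joint passes its speed limit or range.

## Working session

There is one attempt and no reset: what is moved stays moved. The work goes in short steps, Python scripts to look and compute and a shell command to move; the robot and the scene stay as the last step left them, time stands still between calls to the robot, and variables do not carry over. Pictures are saved under pics/ and viewed, at most 10 in all, crops included, and the job is handed in when it is done.

```bash
ls; mkdir -p pics; cat > h.py <<'E'
import numpy as np, cv2
from rig import monitor, eyes, manip
def cam(n):
    c=eyes.camera(n); c['f']=c['img'].shape[0]/2/np.tan(np.radians(c['vertical_fov'])/2); return c
def cloud(c):
    z=c['range_z']; v,u=np.mgrid[:z.shape[0],:z.shape[1]]
    p=np.stack([(u-c['cx'])/c['f']*z,(v-c['cy'])/c['f']*z,z],-1)
    return p@np.array(c['attitude']).T+np.array(c['origin'])
def ray(c,u,v,h):
    d=np.array(c['attitude'])@np.array([(u-c['cx'])/c['f'],(v-c['cy'])/c['f'],1]); o=np.array(c['origin'])
    return o+d*(h-o[2])/d[2]
E
python3 - <<'E'
from h import *
import pickle
C={n:cam(n) for n in("scene","top","wrist")}
pickle.dump(C,open('c0.pkl','wb'))
for n in C:
    print(n,C[n]['f'],C[n]['cx'],C[n]['cy'],np.round(C[n]['origin'],3),np.round(C[n]['attitude'],2).tolist(),(C[n]['range_z']>0).mean())
cv2.imwrite('pics/a.png',cv2.resize(C['top']['img'],(800,600)))
cv2.imwrite('pics/b.png',cv2.resize(C['scene']['img'],(800,600)))
print(monitor.state())
E
```

```text
pics
scene 478.96696821385706 257.7569010190154 190.21962569348585 [1.848 0.104 0.95 ] [[-0.03, 0.54, -0.84], [1.0, -0.0, -0.03], [-0.02, -0.84, -0.54]] 0.9962107340494791
top 475.6273989476035 246.36843086919944 190.81236038975433 [0.413 0.047 1.665] [[-0.01, -1.0, 0.08], [-1.0, 0.01, 0.0], [-0.01, -0.08, -1.0]] 0.9960428873697916
wrist 294.2105724810988 257.34458881909643 191.5263700685677 [0.215 0.618 0.373] [[0.43, 0.87, 0.25], [0.9, -0.41, -0.12], [-0.0, 0.27, -0.96]] 0.99591064453125
{'time': 0.15, 'joint_pos': array([ 9.53904339e-01,  2.45635101e-01,  1.55874284e+00,  4.31858602e-06,
        1.33867832e+00, -1.74135947e-01]), 'joint_velocities': array([ 0.00085406, -0.00417796, -0.00339318, -0.00065142, -0.00126441,
       -0.00071252]), 'tau': array([ 1.01508624e-03, -4.29982388e+01, -3.26554656e+01, -1.65522138e-04,
        3.47129579e-03, -1.57012289e-05]), 'tool_pos': array([0.2782675 , 0.58699507, 0.25544054]), 'orientation': array([[-9.03573786e-01,  4.28431664e-01, -8.50131182e-04],
       [ 4.28432430e-01,  9.03573037e-01, -1.19140745e-03],
       [ 2.57718936e-04, -1.44074831e-03, -9.99998929e-01]]), 'force': array([-0.05142503,  0.44076706, -1.1927144 ]), 'moment': array([0.01110425, 0.01425365, 0.02324238]), 'gripper_force': 0.0, 'grip_width': 0.08505580399341742}
```

View pics/a.png

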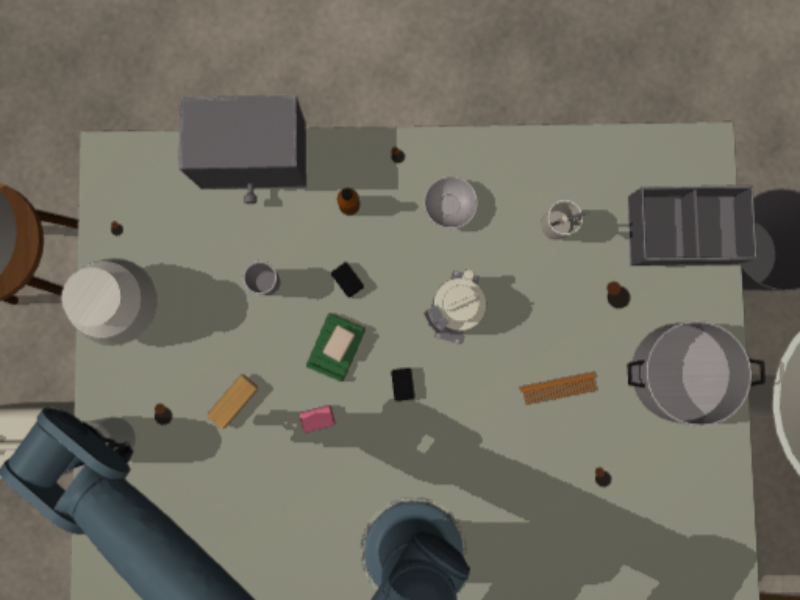

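View pics/b.png

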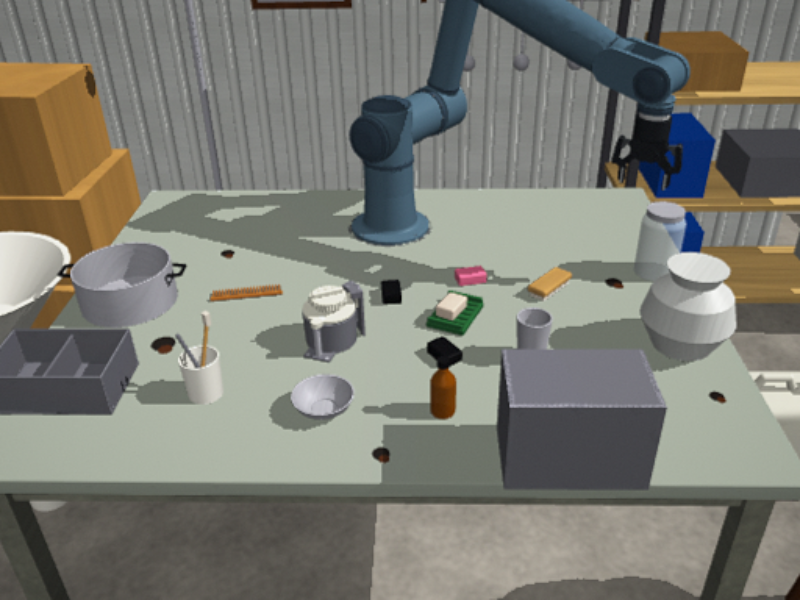

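The top view shows the tub at about (460,303), with its keeper at (437,318) and pivot post at (468,275). The green holder is at (337,345) with the off-white block on it at (338,343). The look-alikes are black at (347,279) and (402,384), and pink at (317,418). The only off-white block is the one on the green holder.

```bash
python3 - <<'E'
from h import *
import pickle
C=pickle.load(open('c0.pkl','rb'))
for n in('top','scene'):
    c=C[n]; P=cloud(c); c0=ray(C['top'],460*.64,303*.64,.1)
    d=np.hypot(P[...,0]-c0[0],P[...,1]-c0[1])
    print(n,c0)
    for lo,hi in((.07,.09),(.105,.1175),(.12,.13)):
        m=(d<.1)&(P[...,2]>lo)&(P[...,2]<hi); q=P[m]
        (x,y),r=cv2.minEnclosingCircle(q[:,:2].astype(np.float32)); print(lo,m.sum(),q.mean(0).round(4),np.round((x,y,r),4), q[:,2].std().round(4))
        if lo==.12: print('bar',cv2.minAreaRect(q[:,:2].astype(np.float32)))
    # block & holder
    hsv=cv2.cvtColor(c['img'],cv2.COLOR_BGR2HSV)
    b0=ray(C['top'],338*.64,343*.64,.048); d=np.hypot(P[...,0]-b0[0],P[...,1]-b0[1])
    g=(d<.12)&(hsv[...,0]>45)&(hsv[...,0]<90)&(hsv[...,1]>100); q=P[g]
    print('holder',g.sum(),cv2.minAreaRect(q[:,:2].astype(np.float32)),np.percentile(q[:,2],[5,50,95]))
    m=(d<.05)&(P[...,2]>.042); q=P[m]
    print('block',m.sum(),q.mean(0),cv2.minAreaRect(q[:,:2].astype(np.float32)))
c=C['top'];i=c['img']
a=cv2.resize(i[160:240,180:340],(800,400),interpolation=cv2.INTER_CUBIC); cv2.imwrite('pics/c.png',a)
E
```

```text
top [ 0.53184297 -0.10519239  0.1       ]
0.07 355 [ 0.5345 -0.1074  0.0847] [ 0.5414 -0.094   0.0724] 0.0037
0.105 379 [ 0.5247 -0.0932  0.1136] [ 0.5244 -0.0896  0.0555] 0.0026
0.12 100 [ 0.5263 -0.096   0.1239] [ 0.5197 -0.0889  0.0525] 0.003
bar ((0.5170475244522095, -0.09164818376302719), (0.06877900660037994, 0.10112692415714264), 44.0850944519043)
holder 580 ((0.4296678304672241, 0.12972189486026764), (0.1656763255596161, 0.12410254031419754), 66.20970153808594) [0.01200997 0.01951188 0.03028553]
block 257 [0.45422272 0.15613964 0.04988211] ((0.45429497957229614, 0.15604940056800842), (0.04465480521321297, 0.06898082047700882), 61.03102111816406)
scene [ 0.53184297 -0.10519239  0.1       ]
0.07 413 [ 0.5607 -0.0986  0.0828] [ 0.5461 -0.098   0.0701] 0.0053
0.105 296 [ 0.5342 -0.0892  0.1131] [ 0.527  -0.0916  0.0571] 0.003
0.12 58 [ 0.5367 -0.1064  0.1251] [ 0.5374 -0.1068  0.0329] 0.0021
bar ((0.5361286997795105, -0.10723181068897247), (0.016423221677541733, 0.06502407044172287), 20.249807357788086)
holder 371 ((0.451263964176178, 0.1646760255098343), (0.08788647502660751, 0.1372794508934021), 65.73550415039062) [0.0094777  0.01811353 0.02778833]
block 153 [0.46067394 0.15555908 0.04799928] ((0.4573093354701996, 0.15524300932884216), (0.0478687584400177, 0.07212482392787933), 61.80403137207031)
```

View pics/c.png

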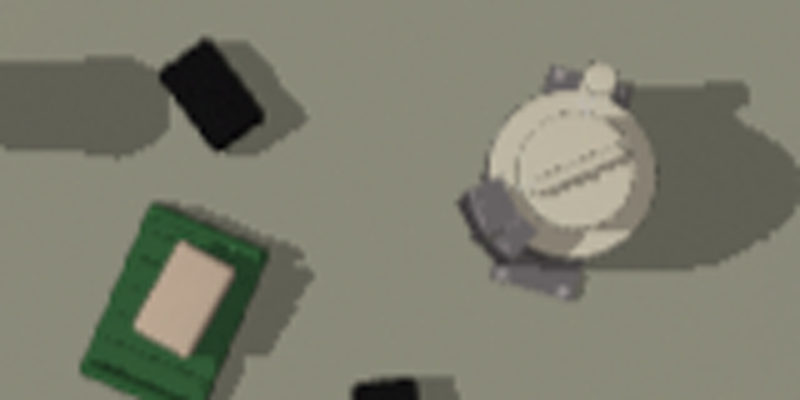

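The crop confirms it: the pale block at (185,297) lies on the green holder, and the neighbour is black. Next I'll look with the wrist camera from close by, first over the block and then over the tub.

```bash
cat >> h.py <<'E'
def go(x,y,z,ya=None,s=None):
    "tool-axis shift (mm) and yaw (deg) to bring the TCP to x,y,z with tool y at angle ya (deg)"
    s=s or monitor.state(); R=np.array(s['orientation'])
    d=R.T@(np.array([x,y,z])-s['tool_pos'])*1000
    a=np.degrees(np.arctan2(R[1,1],R[0,1]))
    print('dp',d.round(1),'yang',a.round(1),'yaw',None if ya is None else np.round((a-ya+180)%360-180,1))
E
python3 -c "
from h import *
print(manip.tip_reach)
go(.457,.156,.28,22)"
```

```text
0.025
dp [-346.1 -312.9  -24.2] yang 64.6 yaw 42.6
```

```bash
python3 -m crank '{"claw":[85,85,85,85,85,85,85,85,85,85,85,85],"dp":[[-35,-31,-2],[-70,-62,-5],[-104,-94,-7],[-138,-125,-10],[-173,-156,-12],[-208,-187,-14],[-242,-219,-17],[-277,-250,-19],[-311,-281,-22],[-346,-313,-24],[-346,-313,-24],[-346,-313,-24]],"yaw":[0,0,0,0,0,0,0,0,0,0,0,0]}'
python3 - <<'E'
from h import *
import pickle
c=cam('wrist'); pickle.dump(c,open('c1.pkl','wb')); cv2.imwrite('pics/d.png',c['img'])
P=cloud(c); hsv=cv2.cvtColor(c['img'],cv2.COLOR_BGR2HSV)
d=np.hypot(P[...,0]-.457,P[...,1]-.156)
m=(d<.06)&(P[...,2]>.043)&(P[...,2]<.055); q=P[m]
print('block',m.sum(),np.median(q,0),cv2.minAreaRect(q[:,:2].astype(np.float32)),np.percentile(q[:,2],[5,50,95]))
g=(d<.12)&(hsv[...,0]>45)&(hsv[...,0]<90)&(hsv[...,1]>100)&(P[...,2]>.01); q=P[g]
print('holder',cv2.minAreaRect(q[:,:2].astype(np.float32)),np.percentile(q[:,2],[5,50,95]))
print(np.median(P[(P[...,2]<.008)&(d<.3)],0))
go(.532,-.105,.30,22)
E
```

```text
time: 1.35
tool_pos: [0.4572, 0.1554, 0.2801]
orientation: [[-0.902, 0.431, -0.0], [0.431, 0.902, 0.0], [0.001, 0.0, -1.0]]
force: [-0.6, 0.0, -0.3]
grip_width: 0.085
gripper_force: 0.0
block 2050 [0.45212218 0.15838525 0.04809135] ((0.45393404364585876, 0.15765219926834106), (0.04482683911919594, 0.06994160264730453), 60.283504486083984) [0.04521207 0.04809135 0.04940381]
holder ((0.4707161784172058, 0.16685743629932404), (0.19320781528949738, 0.13916809856891632), 12.179032325744629) [0.01632472 0.33116053 0.35059106]
[4.32343353e-01 1.39101601e-01 3.17730453e-04]
dp [-180.  -203.8  -20.1] yang 64.6 yaw 42.6
```

```bash
python3 -m crank '{"claw":[85,85,85,85,85,85,85,85,85],"dp":[[-30,-34,-3],[-60,-68,-7],[-90,-102,-10],[-120,-136,-14],[-150,-170,-17],[-180,-204,-20],[-180,-204,-20],[-180,-204,-20],[-180,-204,-20]],"yaw":[7,14,21,28,35,42.6,42.6,42.6,42.6]}'
python3 - <<'E'
from h import *
import pickle
c=cam('wrist'); pickle.dump(c,open('c2.pkl','wb')); cv2.imwrite('pics/e.png',c['img'])
P=cloud(c)
d=np.hypot(P[...,0]-.532,P[...,1]+.105)
for lo,hi in((.075,.088),(.110,.1165),(.121,.13)):
    m=((d<.1)&(P[...,2]>lo)&(P[...,2]<hi)).astype(np.uint8)
    n,l,st,ce=cv2.connectedComponentsWithStats(m)
    for i in range(1,n):
        if st[i,4]>150:
            q=P[l==i]; (x,y),r=cv2.minEnclosingCircle(q[:,:2].astype(np.float32))
            print(lo,st[i],np.median(q,0).round(4),np.round((x,y,r),4),cv2.minAreaRect(q[:,:2].astype(np.float32)))
E
```

```text
time: 2.3
tool_pos: [0.5321, -0.1034, 0.2998]
orientation: [[-0.378, 0.926, -0.001], [0.926, 0.378, 0.001], [0.001, -0.001, -1.0]]
force: [1.4, 0.9, -0.8]
grip_width: 0.0852
gripper_force: 0.0
0.075 [ 210  126   98   92 2563] [ 0.5393 -0.0968  0.0853] [ 0.5394 -0.1023  0.0631] ((0.5341454148292542, -0.10669688880443573), (0.11096407473087311, 0.10335473716259003), 31.44483184814453)
0.11 [ 220  108   54   34 1298] [ 0.5023 -0.0544  0.1148] [ 0.5013 -0.0532  0.0281] ((0.5020773410797119, -0.05435182899236679), (0.05401310324668884, 0.030010715126991272), 33.10616683959961)
0.11 [ 221  141   74   72 3372] [ 0.5309 -0.1022  0.1143] [ 0.5324 -0.1042  0.0395] ((0.5320260524749756, -0.10367435216903687), (0.07740917801856995, 0.07762215286493301), 32.07457733154297)
0.121 [253 148  10  63 617] [ 0.5319 -0.1025  0.1258] [ 0.5313 -0.104   0.0327] ((0.532398521900177, -0.10357682406902313), (0.009504484944045544, 0.06525807082653046), 22.043195724487305)
```

View pics/e.png

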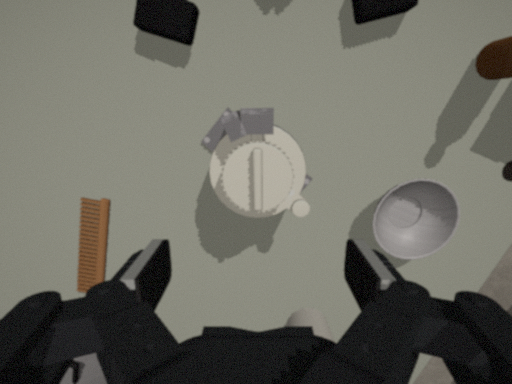

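The wrist view shows the white cap at (258,175) with its bar vertical at (257,180), the keeper at (245,125) and the pivot at (300,208). By ray and range, the cap centre is at (0.5322, -0.1037), the deck at 0.114 and the bar top at 0.126. The bar lies along -68°, so the tub's yaw is -18°. I'll descend astride the bar and grip it.

```bash
python3 -m crank '{"claw":[30,30,30,30,30,30,30,10,0,0,0,0],"dp":[[0,0,30],[0,0,60],[0,0,90],[0,0,120],[0,0,140],[0,0,154],[0,0,154],[0,0,154],[0,0,154],[0,0,154],[0,0,154],[0,0,154]],"yaw":[0,0,0,0,0,0,0,0,0,0,0,0]}'; python3 -c "
from h import *
print(monitor.state()['moment'])"
```

```text
time: 3.55
tool_pos: [0.5327, -0.1053, 0.1476]
orientation: [[-0.375, 0.927, 0.001], [0.927, 0.375, -0.0], [-0.001, 0.001, -1.0]]
force: [-3.5, 2.0, 5.6]
grip_width: 0.0067
gripper_force: 59.1
[0.23040696 0.56286659 0.04292916]
```

```bash
python3 -m crank '{"claw":[20,20,20,20,0,0,0],"dp":[[0,0,0],[0,0,0],[0,0,4],[0,0,6],[0,0,6],[0,0,6],[0,0,6]],"yaw":[0,0,0,0,0,0,0]}'; python3 -m crank '{"claw":[0,0,0,0],"dp":[[0,0,3],[0,0,6],[0,0,8],[0,0,8]],"yaw":[0,0,0,0]}'
```

```text
time: 4.25
tool_pos: [0.5322, -0.105, 0.1398]
orientation: [[-0.375, 0.927, -0.0], [0.927, 0.375, 0.0], [0.0, 0.0, -1.0]]
force: [2.9, 0.0, -4.3]
grip_width: 0.008
gripper_force: 61.6
time: 4.65
tool_pos: [0.5324, -0.1051, 0.134]
orientation: [[-0.376, 0.927, -0.001], [0.927, 0.376, 0.0], [0.001, -0.001, -1.0]]
force: [-6.0, 2.9, 11.6]
grip_width: 0.0083
gripper_force: 63.8
```

```bash
python3 -m crank '{"claw":[0,0,0,0],"dp":[[0,0,2],[0,0,4],[0,0,4],[0,0,4]],"yaw":[0,0,0,0]}'
```

```text
time: 5.05
tool_pos: [0.5326, -0.1051, 0.1313]
orientation: [[-0.376, 0.927, -0.001], [0.927, 0.376, 0.0], [0.001, -0.001, -1.0]]
force: [-9.0, 4.0, 19.0]
grip_width: 0.0078
gripper_force: 64.6
```

```bash
python3 -m crank '{"claw":[0,0,0,0,0],"dp":[[0,0,2],[0,0,3],[0,0,3],[0,0,3],[0,0,3]],"yaw":[0,0,0,-8,-16]}'
```

```text
time: 5.55
tool_pos: [0.5326, -0.1055, 0.1309]
orientation: [[-0.621, 0.784, -0.003], [0.784, 0.621, -0.0], [0.001, -0.002, -1.0]]
force: [-19.2, 4.3, 35.6]
grip_width: 0.0084
gripper_force: 67.1
```

```bash
python3 -m crank '{"claw":[0,0,0,0,0,0],"dp":[[0,0,0],[0,0,0],[0,0,0],[0,0,0],[0,0,0],[0,0,0]],"yaw":[-8,-16,-24,-32,-40,-40]}'
```

```text
time: 6.15
tool_pos: [0.5325, -0.1057, 0.1309]
orientation: [[-0.979, 0.204, -0.003], [0.204, 0.979, -0.001], [0.003, -0.001, -1.0]]
force: [-19.1, 6.7, 35.5]
grip_width: 0.008
gripper_force: 67.2
```

```bash
python3 -m crank '{"claw":[0,0,0,0,0,0,0],"dp":[[0,0,0],[0,0,0],[0,0,0],[0,0,0],[0,0,0],[0,0,-4],[0,0,-8]],"yaw":[-8,-16,-24,-28,-28,-28,-28]}'
```

```text
time: 6.85
tool_pos: [0.5322, -0.1057, 0.1357]
orientation: [[-0.961, -0.277, -0.001], [-0.277, 0.961, -0.001], [0.001, -0.001, -1.0]]
force: [-7.5, 0.6, 9.7]
grip_width: 0.0079
gripper_force: 63.5
```

```bash
python3 -m crank '{"claw":[0,30,30,30,30,30,30,30,30],"dp":[[0,0,-5],[0,0,-6],[0,0,-6],[0,0,-20],[0,0,-60],[0,0,-110],[0,0,-155],[0,0,-155],[0,0,-155]],"yaw":[0,0,0,0,0,0,0,0,0]}'
python3 - <<'E'
from h import *
c=cam('wrist'); cv2.imwrite('pics/f.png',c['img'])
P=cloud(c)
d=np.hypot(P[...,0]-.532,P[...,1]+.105)
for lo,hi in((.110,.1165),(.121,.13)):
    m=((d<.1)&(P[...,2]>lo)&(P[...,2]<hi)).astype(np.uint8)
    n,l,st,ce=cv2.connectedComponentsWithStats(m)
    for i in range(1,n):
        if st[i,4]>150:
            q=P[l==i]; print(lo,st[i],np.median(q,0).round(4),cv2.minAreaRect(q[:,:2].astype(np.float32)))
# push waypoints: tub frame -> world
c0=np.array([.5322,-.1037]);a=np.radians(-18);R=lambda t:np.array([[np.cos(t),-np.sin(t)],[np.sin(t),np.cos(t)]])
s=monitor.state();T=np.array(s['orientation'])[:2,:2];p0=np.array(s['tool_pos'][:2])
print(s['tool_pos'],s['joint_pos'].round(2))
for r in (75,58):
  for th in np.arange(0,2.11,.15):
    w=c0+R(a)@(np.array([.066,0])+R(th)@np.array([-.066+.006,r/1000])); print(r,th.round(2),w.round(3),(T.T@(w-p0)*1000).round(0))
E
```

```text
time: 7.75
tool_pos: [0.533, -0.1054, 0.2906]
orientation: [[-0.961, -0.276, 0.004], [-0.276, 0.961, -0.002], [-0.003, -0.003, -1.0]]
force: [0.6, 0.1, -1.7]
grip_width: 0.0303
gripper_force: 0.0
0.11 [ 294  134   36   54 1277] [ 0.5011 -0.055   0.1149] ((0.502104640007019, -0.054305300116539), (0.054313041269779205, 0.030943673104047775), 32.20552062988281)
0.11 [ 220  138   77   75 3602] [ 0.5303 -0.1051  0.1143] ((0.5318987369537354, -0.10408537089824677), (0.07757794111967087, 0.07761165499687195), 42.202083587646484)
0.121 [253 146  11  65 647] [ 0.5287 -0.105   0.1259] ((0.5317332148551941, -0.10424843430519104), (0.06502324342727661, 0.010002780705690384), 15.911080360412598)
[ 0.53214134 -0.10512596  0.28845683] [-0.4  -0.03  1.8   0.    1.38 -2.25]
75 0.0 [ 0.561 -0.034] [-47.  60.]
75 0.15 [ 0.548 -0.04 ] [-33.  58.]
75 0.3 [ 0.536 -0.048] [-19.  54.]
75 0.45 [ 0.525 -0.058] [-7. 47.]
75 0.6 [ 0.516 -0.069] [ 5. 39.]
75 0.75 [ 0.509 -0.081] [16. 29.]
75 0.9 [ 0.504 -0.095] [25. 18.]
75 1.05 [ 0.5   -0.109] [32.  5.]
75 1.2 [ 0.499 -0.123] [37. -8.]
75 1.35 [ 0.5   -0.137] [ 40. -22.]
75 1.5 [ 0.503 -0.152] [ 41. -37.]
75 1.65 [ 0.508 -0.165] [ 40. -51.]
75 1.8 [ 0.515 -0.178] [ 36. -65.]
75 1.95 [ 0.524 -0.189] [ 31. -78.]
75 2.1 [ 0.535 -0.199] [ 24. -91.]
58 0.0 [ 0.556 -0.05 ] [-38.  46.]
58 0.15 [ 0.545 -0.057] [-26.  43.]
58 0.3 [ 0.536 -0.065] [-15.  37.]
58 0.45 [ 0.528 -0.075] [-4. 30.]
58 0.6 [ 0.521 -0.085] [ 5. 22.]
58 0.75 [ 0.516 -0.097] [13. 12.]
58 0.9 [ 0.513 -0.109] [20.  2.]
58 1.05 [ 0.512 -0.121] [ 24. -10.]
58 1.2 [ 0.512 -0.134] [ 27. -22.]
58 1.35 [ 0.514 -0.146] [ 28. -35.]
58 1.5 [ 0.519 -0.158] [ 28. -47.]
58 1.65 [ 0.525 -0.169] [ 25. -59.]
58 1.8 [ 0.532 -0.179] [ 20. -71.]
58 1.95 [ 0.541 -0.188] [ 14. -82.]
58 2.1 [ 0.551 -0.195] [  7. -92.]
```

View pics/f.png

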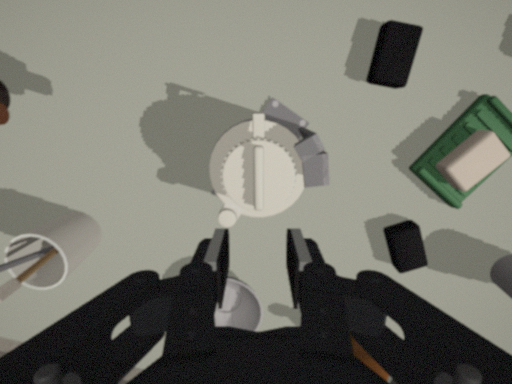

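The cap is turned open: the bar now lies at 16°, an 84° turn, and the nose at (260,120) is clear of the keeper. I'll shut the jaws, go down on the tub's +y side and push the cap's side round.

```bash
python3 -m crank '{"claw":[0,0,0,0,0,0,0,0,0],"dp":[[-24,30,0],[-47,60,0],[-47,60,0],[-47,60,40],[-47,60,80],[-47,60,120],[-47,60,150],[-47,60,168],[-47,60,168]],"yaw":[0,0,0,0,0,0,0,0,0]}'
```

```text
time: 8.7
tool_pos: [0.5573, -0.0341, 0.1155]
orientation: [[-0.961, -0.276, -0.01], [-0.276, 0.961, 0.002], [0.009, 0.005, -1.0]]
force: [0.2, 0.6, 0.6]
grip_width: -0.0002
gripper_force: 0.0
```

```bash
python3 -m crank '{"claw":[0,0,0,0,0,0,0,0],"dp":[[5,-8,0],[9,-14,0],[15,-16,0],[21,-17,0],[26,-20,0],[32,-23,0],[37,-26,0],[43,-30,0]],"yaw":[0,0,0,0,0,0,0,0]}'; python3 -c "
from h import *
c=cam('top'); P=cloud(c); d=np.hypot(P[...,0]-.55,P[...,1]+.13)
m=(d<.15)&(P[...,2]>.121)&(P[...,2]<.128); print(m.sum())
cv2.imwrite('pics/g.png',cv2.resize(c['img'][150:250,240:374],(804,600))[:,:800])"
```

```text
time: 9.5
tool_pos: [0.537, -0.0662, 0.122]
orientation: [[-0.964, -0.265, 0.032], [-0.264, 0.964, 0.022], [-0.036, 0.013, -0.999]]
force: [58.7, 59.7, -23.4]
grip_width: 0.0001
gripper_force: 36.0
2
```

View pics/g.png

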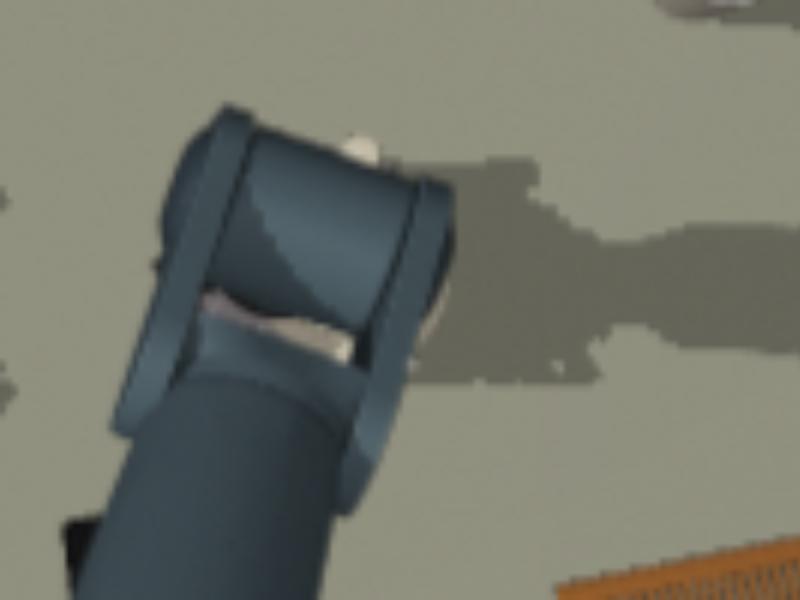

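The finger is wedged between the cap's side and the keeper, so I'll back off along the same path. Then I'll push nearer the pivot.

```bash
python3 -m crank '{"claw":[0,0,0,0,0],"dp":[[-6,4,0],[-11,7,0],[-22,13,0],[-34,16,0],[-34,16,0]],"yaw":[0,0,0,0,0]}'
python3 - <<'E'
from h import *
c=cam('wrist'); cv2.imwrite('pics/h.png',c['img'])
P=cloud(c); d=np.hypot(P[...,0]-.54,P[...,1]+.12)
for lo,hi in((.110,.1165),(.121,.13)):
    m=((d<.15)&(P[...,2]>lo)&(P[...,2]<hi)).astype(np.uint8)
    n,l,st,ce=cv2.connectedComponentsWithStats(m)
    for i in range(1,n):
        if st[i,4]>150:
            q=P[l==i]; print(lo,st[i],np.median(q,0).round(4),cv2.minAreaRect(q[:,:2].astype(np.float32)))
c0=np.array([.5322,-.1037]);a=np.radians(-18);R=lambda t:np.array([[np.cos(t),-np.sin(t)],[np.sin(t),np.cos(t)]])
s=monitor.state();T=np.array(s['orientation'])[:2,:2];p0=np.array(s['tool_pos'][:2])
print(s['tool_pos'],s['orientation'].round(3),s['force'])
for th in np.arange(0,2.11,.15):
    w=c0+R(a)@(np.array([.066,0])+R(th)@np.array([-.044,.048])); print(th.round(2),w.round(3),(T.T@(w-p0)*1000).round(0))
E
```

```text
time: 10.05
tool_pos: [0.557, -0.0502, 0.1205]
orientation: [[-0.961, -0.277, 0.0], [-0.277, 0.961, -0.0], [-0.0, -0.0, -1.0]]
force: [-0.6, -0.4, -0.2]
grip_width: -0.0
gripper_force: 0.0
0.11 [   32    70   184   179 19262] [ 0.5252 -0.1147  0.1143] ((0.529471218585968, -0.11708284914493561), (0.07828354835510254, 0.07847888767719269), 14.550459861755371)
0.11 [ 230   73   89  134 7350] [ 0.5006 -0.0553  0.1149] ((0.5021811723709106, -0.0545751117169857), (0.054538045078516006, 0.03109491616487503), 32.7754020690918)
0.11 [243 236  30   8 175] [ 0.5461 -0.0519  0.1134] ((0.5462141633033752, -0.05208073556423187), (0.0010991257149726152, 0.013225454837083817), 16.32926368713379)
0.121 [  71   86   79  162 4610] [ 0.5257 -0.1175  0.1258] ((0.5292929410934448, -0.11695608496665955), (0.0655250996351242, 0.010843278840184212), 27.714847564697266)
0.121 [226 246  64  17 500] [ 0.5469 -0.0523  0.1247] ((0.5480223894119263, -0.05158907175064087), (0.005409552715718746, 0.02723839320242405), 15.704483032226562)
[ 0.55635882 -0.05051558  0.12026646] [[-0.961 -0.277 -0.   ]
 [-0.277  0.961 -0.   ]
 [ 0.    -0.    -1.   ]] [ 0.59725053  0.94687928 -0.89912465]
0.0 [ 0.568 -0.065] [ -7. -17.]
0.15 [ 0.559 -0.07 ] [  2. -19.]
0.3 [ 0.552 -0.075] [ 11. -23.]
0.45 [ 0.545 -0.082] [ 20. -28.]
0.6 [ 0.539 -0.09 ] [ 28. -34.]
0.75 [ 0.535 -0.099] [ 34. -41.]
0.9 [ 0.532 -0.108] [ 40. -49.]
1.05 [ 0.53  -0.118] [ 44. -58.]
1.2 [ 0.53  -0.128] [ 47. -67.]
1.35 [ 0.531 -0.137] [ 48. -77.]
1.5 [ 0.534 -0.147] [ 48. -86.]
1.65 [ 0.538 -0.156] [ 47. -96.]
1.8 [ 0.543 -0.164] [  44. -105.]
1.95 [ 0.55  -0.171] [  40. -114.]
2.1 [ 0.557 -0.177] [  34. -122.]
```

View pics/h.png

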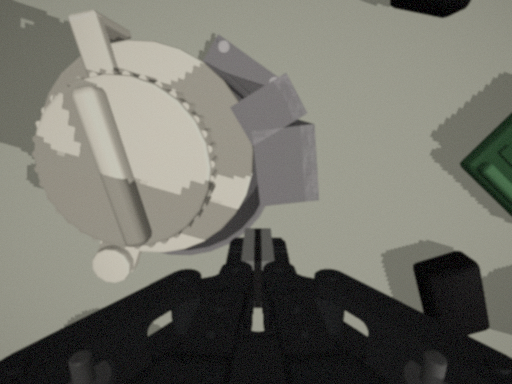

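The wrist view shows the lid already swung about 12°: the cap is at (125,155), the keeper is intact at (285,165), and the fingertips at (258,245) are free. I'll push again along the inner arc.

```bash
python3 -m crank '{"claw":[0,0,0,0,0,0,0],"dp":[[-2,-10,0],[2,-19,0],[7,-21,0],[11,-23,0],[16,-25,0],[20,-28,0],[24,-31,0]],"yaw":[0,0,0,0,0,0,0]}'
```

```text
time: 10.8
tool_pos: [0.5412, -0.0871, 0.1203]
orientation: [[-0.961, -0.276, 0.0], [-0.276, 0.961, 0.0], [-0.0, 0.0, -1.0]]
force: [1.4, 1.3, -0.6]
grip_width: 0.0001
gripper_force: 0.6
```

```bash
python3 -m crank '{"claw":[0,0,0,0,0,0,0,0,0,0],"dp":[[4,-3,0],[7,-7,0],[10,-10,0],[13,-14,0],[16,-18,0],[18,-23,0],[20,-27,0],[22,-32,0],[23,-36,0],[24,-41,0]],"yaw":[0,0,0,0,0,0,0,0,0,0]}'
```

```text
time: 11.8
tool_pos: [0.5298, -0.1332, 0.1202]
orientation: [[-0.961, -0.276, -0.0], [-0.276, 0.961, 0.0], [0.0, 0.0, -1.0]]
force: [-0.2, 2.0, -0.8]
grip_width: -0.0001
gripper_force: 0.7
```

```bash
python3 -m crank '{"claw":[0,0,0,0,0,0,0,0],"dp":[[0,-5,0],[0,-10,0],[0,-14,0],[0,-19,0],[-1,-24,0],[-2,-28,0],[-4,-33,0],[-4,-33,0]],"yaw":[0,0,0,0,0,0,0,0]}'; python3 -c "
from h import *
c=cam('wrist');P=cloud(c)
m=((P[...,2]>.121)&(P[...,2]<.13)).astype(np.uint8)
n,l,st,ce=cv2.connectedComponentsWithStats(m)
for i in range(1,n):
    if st[i,4]>150:
        q=P[l==i]; print(st[i],np.median(q,0).round(4),cv2.minAreaRect(q[:,:2].astype(np.float32)))
"
```

```text
time: 12.6
tool_pos: [0.5433, -0.1643, 0.1204]
orientation: [[-0.961, -0.276, 0.001], [-0.276, 0.961, -0.001], [-0.0, -0.001, -1.0]]
force: [0.1, -0.4, 0.4]
grip_width: 0.0
gripper_force: 0.0
[226 246  64  17 482] [ 0.5331 -0.1663  0.1246] ((0.5341857671737671, -0.1657385230064392), (0.005900513380765915, 0.027122097089886665), 16.069263458251953)
```

```bash
python3 -m crank '{"claw":[0,0,0,0,0,0,0],"dp":[[-2,-4,0],[-4,-9,0],[-7,-13,0],[-10,-17,0],[-14,-18,0],[-18,-19,0],[-18,-19,0]],"yaw":[0,0,0,0,0,0,0]}'
```

```text
time: 13.35
tool_pos: [0.5579, -0.1742, 0.1166]
orientation: [[-0.961, -0.277, -0.024], [-0.277, 0.961, 0.008], [0.02, 0.014, -1.0]]
force: [-27.2, 6.7, 9.4]
grip_width: 0.0
gripper_force: 14.0
```

The lid is at its stop. I'll back off, rise and check with the top camera.

```bash
python3 -m crank '{"claw":[0,0,0,0,60,85,85,85,85,85],"dp":[[8,5,0],[18,19,0],[18,19,-30],[18,19,-80],[18,19,-130],[40,60,-165],[50,110,-165],[50,150,-165],[50,150,-165],[50,150,-165]],"yaw":[0,0,0,0,0,8,16,24,32,32]}'
python3 - <<'E'
from h import *
c=cam('top');cv2.imwrite('pics/i.png',cv2.resize(c['img'][140:260,190:350],(800,600)))
for n,c in(('top',c),('scene',cam('scene'))):
    P=cloud(c); d=np.hypot(P[...,0]-.6,P[...,1]+.18)
    for lo,hi in((.079,.09),(.111,.117)):
        q=P[(d<.1)&(P[...,2]>lo)&(P[...,2]<hi)]; print(n,lo,len(q),np.median(q,0),cv2.minEnclosingCircle(q[:,:2].astype(np.float32)))
go(.4545,.157,.28,60.3)
E
```

```text
time: 14.35
tool_pos: [0.4761, -0.0458, 0.2861]
orientation: [[-0.962, 0.273, 0.002], [0.273, 0.962, -0.001], [-0.002, -0.0, -1.0]]
force: [-0.2, -0.5, 0.5]
grip_width: 0.0846
gripper_force: 0.0
top 0.079 371 [ 0.59265102 -0.17865235  0.08532338] ((0.5992224216461182, -0.16403228044509888), 0.08233348280191422)
top 0.111 203 [ 0.60567077 -0.18704675  0.11426105] ((0.6086183786392212, -0.19914750754833221), 0.04759630933403969)
scene 0.079 320 [ 0.6315305  -0.17454947  0.08567325] ((0.5836752653121948, -0.18735866248607635), 0.08083027601242065)
scene 0.111 178 [ 0.61696532 -0.18835386  0.11437793] ((0.6084327101707458, -0.19572070240974426), 0.04575410857796669)
dp [ 76.6 190.3   5.5] yang 74.2 yaw 13.9
```

View pics/i.png

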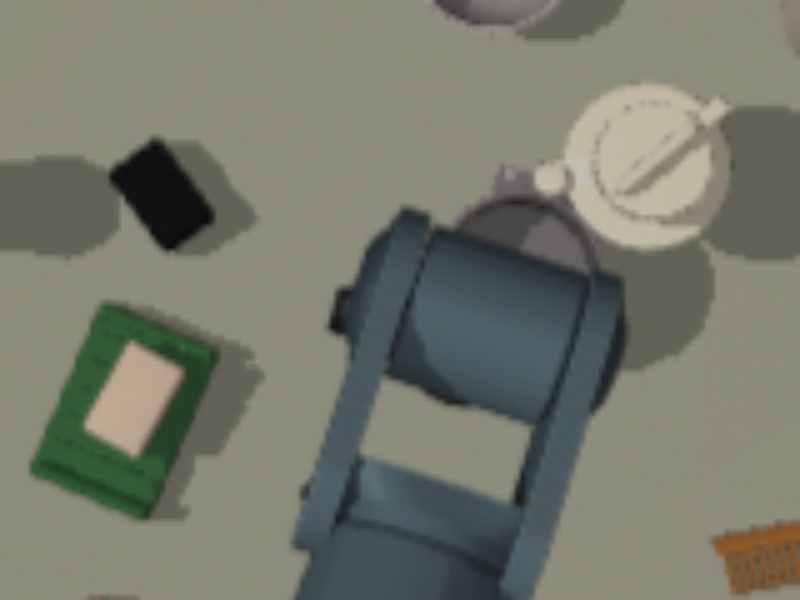

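The top view shows the lid swung fully aside: the cap is at (655,160) and the mouth is open at (525,240). The cap's measured position matches 2.0 rad of swing. Next is the block.

```bash
python3 -m crank '{"claw":[70,70,70,70,70,70,70,70,70,70,70],"dp":[[15,40,0],[30,80,0],[45,120,0],[60,160,5],[77,190,5],[77,190,50],[77,190,100],[77,190,130],[77,190,140],[77,190,140],[77,190,140]],"yaw":[7,13.9,13.9,13.9,13.9,13.9,13.9,13.9,13.9,13.9,13.9]}'
python3 -c "
from h import *
go(.4545,.157,.051,60.3)"
```

```text
time: 15.55
tool_pos: [0.4558, 0.1571, 0.1471]
orientation: [[-0.867, 0.498, 0.003], [0.498, 0.867, 0.0], [-0.002, 0.002, -1.0]]
force: [0.3, 0.5, 1.3]
grip_width: 0.07
gripper_force: 0.0
dp [ 1.3 -0.9 96. ] yang 60.1 yaw -0.2
```

```bash
python3 -m crank '{"claw":[70,70,70,70,70,30,30,30,30,30],"dp":[[1,-1,30],[1,-1,60],[1,-1,85],[1,-1,95],[1,-1,95],[1,-1,95],[1,-1,95],[1,-1,95],[1,-1,95],[1,-1,95]],"yaw":[0,0,0,0,0,0,0,0,0,0]}'
```

```text
time: 16.55
tool_pos: [0.4548, 0.1572, 0.0526]
orientation: [[-0.867, 0.498, 0.005], [0.498, 0.867, 0.0], [-0.004, 0.003, -1.0]]
force: [-0.4, -0.5, 6.7]
grip_width: 0.0438
gripper_force: 63.2
```

The block is gripped at 44 mm. I'll lift it, carry it over the tub with the body turned clear of the keeper, then check.

```bash
python3 -m crank '{"claw":[30,30,30,30,30,30],"dp":[[0,0,-15],[0,0,-50],[0,0,-95],[0,0,-140],[0,0,-170],[0,0,-170]],"yaw":[0,0,0,0,0,0]}'
python3 -c "
from h import *
go(.535,-.109,.22,30.5)"
```

```text
time: 17.15
tool_pos: [0.4556, 0.1574, 0.2262]
orientation: [[-0.867, 0.498, 0.011], [0.498, 0.867, 0.001], [-0.009, 0.007, -1.0]]
force: [1.0, -0.6, -1.3]
grip_width: 0.0438
gripper_force: 62.3
dp [-201.4 -191.6    6.8] yang 60.1 yaw 29.6
```

```bash
python3 -m crank '{"claw":[30,30,30,30,30,30,30,30,30,30],"dp":[[-25,-24,0],[-50,-48,0],[-76,-72,0],[-101,-96,0],[-126,-120,0],[-152,-144,0],[-177,-168,0],[-201,-191,0],[-201,-191,0],[-201,-191,0]],"yaw":[4,8,12,16,20,24,28,29.6,29.6,29.6]}'
python3 - <<'E'
from h import *
go(.535,-.109,.10,30.5)
c=cam('wrist');cv2.imwrite('pics/j.png',c['img'])
P=cloud(c); d=np.hypot(P[...,0]-.532,P[...,1]+.104)
q=P[(d<.045)&(P[...,2]<.05)&(P[...,2]>.015)]; print('floor',len(q),np.median(q,0))
q=P[(d<.065)&(P[...,2]<.079)&(P[...,2]>.07)]; print('rim',len(q),np.median(q,0),cv2.minEnclosingCircle(q[:,:2].astype(np.float32)) if len(q) else 0)
E
```

```text
time: 18.15
tool_pos: [0.5311, -0.1088, 0.2188]
orientation: [[-0.507, 0.862, -0.002], [0.862, 0.507, 0.001], [0.002, -0.001, -1.0]]
force: [0.7, 0.7, -2.3]
grip_width: 0.0438
gripper_force: 62.2
dp [ -2.5   3.4 118.8] yang 30.5 yaw -0.0
floor 3081 [ 0.52447121 -0.09103448  0.03033115]
rim 924 [ 0.54054573 -0.09036189  0.07502747] ((0.533860981464386, -0.10400673747062683), 0.0581875704228878)
```

View pics/j.png

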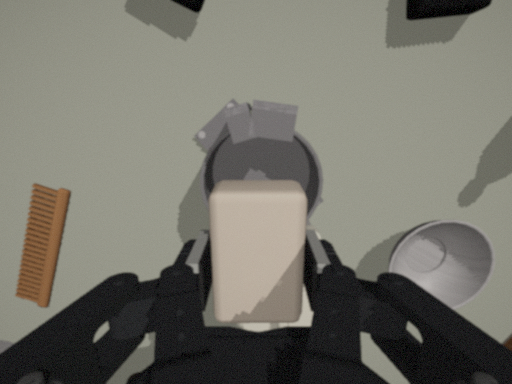

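The block is held square at (258,250) above the open mouth at (262,175). The floor measures 0.030 and the rim 0.075, and both match the text. I'll lower it partway and then trim.

```bash
python3 -m crank '{"claw":[30,30,30,30,30],"dp":[[0,0,30],[0,0,60],[0,0,80],[0,0,80],[0,0,80]],"yaw":[0,0,0,0,0]}'
python3 -c "
from h import *
go(.535,-.109,.064,30.5)"
```

```text
time: 18.7
tool_pos: [0.5317, -0.1078, 0.1404]
orientation: [[-0.509, 0.861, -0.0], [0.861, 0.509, 0.0], [0.001, -0.0, -1.0]]
force: [0.1, -0.7, -1.7]
grip_width: 0.0435
gripper_force: 62.1
dp [-2.7  2.2 76.4] yang 30.6 yaw 0.1
```

```bash
python3 -m crank '{"claw":[30,30,30,30,30,30,30,30],"dp":[[-3,2,0],[-3,2,15],[-3,2,30],[-3,2,45],[-3,2,60],[-3,2,70],[-3,2,75],[-3,2,75]],"yaw":[0,0,0,0,0,0,0,0]}'
```

```text
time: 19.5
tool_pos: [0.5347, -0.1101, 0.0643]
orientation: [[-0.508, 0.861, -0.002], [0.861, 0.508, 0.001], [0.001, -0.001, -1.0]]
force: [-0.1, 1.3, -1.1]
grip_width: 0.0437
gripper_force: 62.2
```

```bash
python3 -m crank '{"claw":[30,30,30,30],"dp":[[0,0,1],[0,0,2],[0,0,2],[0,0,2]],"yaw":[0,0,0,0]}'
```

```text
time: 19.9
tool_pos: [0.5354, -0.1104, 0.0637]
orientation: [[-0.508, 0.861, 0.001], [0.861, 0.508, -0.0], [-0.001, 0.0, -1.0]]
force: [-0.2, 0.8, -1.8]
grip_width: 0.0438
gripper_force: 62.2
```

```bash
python3 -m crank '{"claw":[30,30,30,30],"dp":[[0,0,1],[0,0,2],[0,0,2],[0,0,2]],"yaw":[0,0,0,0]}'
```

```text
time: 20.3
tool_pos: [0.5355, -0.1104, 0.0626]
orientation: [[-0.508, 0.861, -0.0], [0.861, 0.508, -0.0], [-0.0, -0.0, -1.0]]
force: [-4.2, 1.8, 8.1]
grip_width: 0.0437
gripper_force: 63.3
```

Contact was made at the expected height, with 8 N upward. I'll release with a small opening and rise straight up.

```bash
python3 -m crank '{"claw":[54,54,54,54,54,54,54,54,54,54,54],"dp":[[0,0,0],[0,0,0],[0,0,0],[0,0,-15],[0,0,-40],[0,0,-75],[0,0,-115],[0,0,-160],[0,0,-200],[0,0,-200],[0,0,-200]],"yaw":[0,0,0,0,0,0,0,0,0,0,0]}'
python3 - <<'E'
from h import *
c=cam('wrist');cv2.imwrite('pics/k.png',c['img'])
P=cloud(c); d=np.hypot(P[...,0]-.532,P[...,1]+.104)
q=P[(d<.05)&(P[...,2]<.066)&(P[...,2]>.05)]; print('block',len(q),np.median(q,0),np.percentile(q[:,2],[5,95]),cv2.minAreaRect(q[:,:2].astype(np.float32)))
E
```

```text
time: 21.4
tool_pos: [0.5356, -0.1105, 0.2634]
orientation: [[-0.508, 0.861, 0.003], [0.861, 0.508, -0.001], [-0.003, 0.002, -1.0]]
force: [0.0, 0.4, -1.0]
grip_width: 0.0538
gripper_force: 0.0
block 2382 [ 0.53430974 -0.10724919  0.05802353] [0.05522371 0.05936463] ((0.5351982712745667, -0.10914479941129684), (0.04507724195718765, 0.06915542483329773), 30.397199630737305)
```

View pics/k.png

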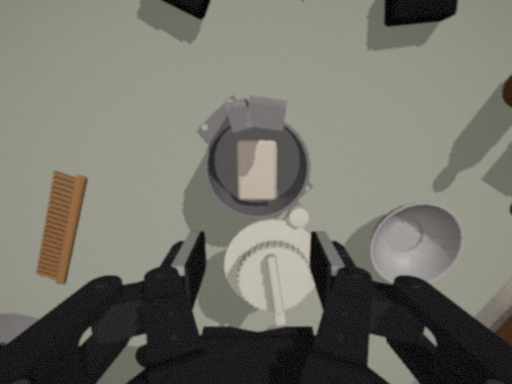

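The block at (258,168) lies flat on the tub floor with its top at 0.058, the lid at (270,262) is swung open, and the robot is clear.

```bash
python3 -c "
from rig import manip
print(manip.close_job())"
```

```text
the job is handed in; nothing more can be done
None
```

The job is handed in at about 21 s: the tub is open with its lid swung to the stop and the block lies flat on its floor; on the first lid push the fingers wedged against the keeper (87 N at the wrist, under the 120 N limit), so I backed off and pushed nearer the pivot.

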